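# Put the pastry wheel away in its sliding-cover case

## Task

Put the pastry wheel away in its white case: move the jar that stands in the way of the blue cover aside, keeping it upright and never letting the cover or case bump it, then slide the cover right back, lower the wheel into the case (no dropping; let go once it is down inside, lying flat) and slide the cover fully shut again. Leave everything else on the table where it is.

Things in the scene. Friction and masses are not known exactly. Their poses are not given: they have to be found in the camera images.
- case: White open case with blue rails and a blue sliding cover, fixed to the table: 210 (x) x 120 (y) x 55 mm high. Origin: centre of its underside, on the table. Its x axis is the direction in which the cover slides open. Walls and floor 5 mm thick; the floor's top is 5 mm up. Side walls 55 mm high with rails that reach 9.8 mm in from the outer faces, leaving 100 mm clear across; end walls (x = +-105 mm) 43 mm high
- cover (a joint): How far the cover is slid open, in m: 0 = fully shut, 0.165 = stop, fully open. The case is then open from its front end wall (inner face x = -100 mm in the case) to x = -102.5 mm + the opening. The cover stays where it is left, sliding takes about 2 N. It is 205 x 108 x 5 mm, its top 49 mm above the table, its underside 44 mm; it runs out beyond the case's +x end (its end is at x = 102.5 mm + the opening)
- cover_rib (a point): Centre of the white rib standing on the cover: 10 mm thick (along the case's x), 70 mm long (along y), 20 mm high (49 to 69 mm above the table, this point at 59 mm). With the cover shut it is at x = -72.5 mm in the case. Push it towards +x of the case to open, towards -x to shut
- wheel: Pastry wheel lying flat, 140 mm long. Origin: underside, mid-length. Its x axis points towards the steel wheel: square wooden handle 80 x 26 x 26 mm from x = -70 to +10 mm, a 12 mm neck, then a flat-lying steel disc of 50 mm diameter centred at x = +45 mm; 0.12 kg
- wheel_handle (a point): Centre of the pastry wheel's wooden handle (13 mm above its underside, 30 mm from mid-length towards the handle's end); axes as the pastry wheel's
- jar: Amber glass spice jar with steel lid, upright, 56 mm diameter, 94 mm tall, about 0.3 kg. Origin: centre of its underside. It starts in the path of the cover and may be pushed along the table. A flat gold tray lies along the far edge of the table, more than 0.80 m ahead of the robot base
- jar_center (a point): Centre of the jar, 47 mm above its underside
- tin: Low red tin with brass-coloured lid, 60 mm diameter, 34 mm tall (the cover passes over it), near the jar. Origin: centre of its underside. Bystander
- brush: Pastry brush with a red handle, 140 x 36 x 22 mm, lying along its x axis. Origin: about mid-length, on its underside. Bystander
- mill: Dark wooden pepper mill, upright, 50 mm diameter, 130 mm tall. Origin: centre of its underside. Bystander
- canister: Green can with a paper label, upright, 60 mm diameter, 110 mm tall. Origin: centre of its underside. Bystander
- cutter: Steel ring cutter, 70 mm diameter, 45 mm tall. Origin: centre of its underside. Bystander
- cup: Blue mug, 72 mm diameter, 75 mm tall, with a handle that reaches to within 75 mm of its axis. Origin: centre of its underside. Bystander
- bowl: Small steel bowl, 120 mm across the rim, 50 mm tall. Origin: centre of its underside. Bystander
Mind the look-alikes: they are no part of the job. What is shaped like the case but red is not meant.

How it is judged:
On the way, in this order (a step that is already met when the one before it is completed fails the run):
1. the cover is slid back by at least 140 mm (value of joint cover above 0.14 m), for 0.1 s.
2. the pastry wheel is lowered into the case by the gripper: handle centre within 45 mm of the case's underside, still held (x of wheel_handle in the frame of case between -0.1 and 0.1 m and y of wheel_handle in the frame of case between -0.05 and 0.05 m and z of wheel_handle in the frame of case below 0.045 m and contact force between the fingers and wheel above 0.2 N), for 0.05 s.
3. the cover is slid shut to within 5 mm, with the wheel inside (x of wheel_handle in the frame of case between -0.1 and 0.1 m and y of wheel_handle in the frame of case between -0.05 and 0.05 m and value of joint cover below 0.005 m), for 0.1 s.
At the end, for the whole second after the job is handed in: The pastry wheel lies flat (within 0.2 rad) on the case's floor (handle centre less than 30 mm above the case's underside, inside the walls), at rest; the cover is shut to within 5 mm; the jar stands upright (within 0.15 rad) on the table, at rest (all of step 3 and z of wheel_handle in the frame of case below 0.03 m and angle between wheel's own z axis and vertical below 0.2 rad and linear speed of each of wheel, jar below 0.02 m/s and angle between jar's own z axis and vertical below 0.15 rad and height (world z) of jar between -0.01 and 0.01 m); the robot touches nothing.
It fails at once if the cover or the case bumps the jar (contact force between case and jar above 1 N).
It fails at once if the jar is tipped by more than 0.5 rad (angle between jar's own z axis and vertical above 0.5 rad).
It fails at once if the brush, tin, pepper mill, bowl, canister, cutter or cup is moved by more than 30 mm (distance of any of brush, tin, mill, bowl, canister, cutter, cup from where it was at the start of the episode above 0.03 m).
It also fails if it takes over 72 s, if anything falls off the work surface, if the arm or the gripper's body presses on something with over 40 N, if the wrist force passes 120 N, or if a joint passes its speed limit or range.

## Robot

A 7-joint arm with a two-finger parallel gripper is mounted at the origin on the work surface. World frame = base frame: x ahead of the robot, y to its left, z up, the work surface at z = 0. Lengths are in m, angles in rad, forces in N, time in s.
With the tool pointing down it reaches from about 0.35 to 0.9 m from the base axis. Payload 8.1 kg.
Tool frame: the origin (TCP) lies between the finger pads; the fingertips stand ahead of it and the grasp point (between the pads) is the TCP (arm.nose_length is the z of the fingertips in the tool frame, in m); z points along the fingers, y is the line along which they close (so a half turn about z gives the same grasp; the last joint's range is limited). The gripper opens to 92 mm and grips with 3 to 60 N. Pads are 19 mm wide; open, the fingers measure 130 mm over their backs; the gripper's body (75 mm by 190 mm) begins 47 mm behind the grasp point.
Start: joints at [-1.448, 0.434, 0.025, 1.573, -0.012, 1.134, -0.075], TCP at [0.14, 0.609, 0.246] pointing down, gripper open.
Joint ranges: [-2.62, 2.62], [-0.44, 2.09], [-1.27, 1.32], [0.08, 2.57], [-1.32, 4.46], [0.12, 2], [-2.74, 2.74]. Speed limits (rad/s): [2.22, 2.22, 3.01, 3.01, 3.14, 3.14, 3.14].

## Interface

Orientations are given as a rotation vector (axis times angle).
In Python, from cell import sensors, optics, arm gives the robot as it stands.
- The arm moves only by the tool arm_command, never from a script. Its argument "deltas" is one flat list of numbers, 7 for each row, row after row: the turn, a rotation vector about the world's x, y, z as a fraction of full scale, then the shift along the world's x, y, z as a fraction of full scale, then the finger opening in mm, from 0 to 91.8. In form: [wx, wy, wz, dx, dy, dz, fingers, wx, wy, wz, dx, dy, dz, fingers, ...]. A call has 1 to 20 rows; each row is the pose to reach, as a shift and turn from the pose commanded when the call began; what a row does not reach only later rows make up. Full scale, the value 1, is 1 m for a shift and 90 degrees for a turn. A row lasts 1/10 s, in which the tool goes at most 50 mm and 8.59 degrees, less where a joint would pass 70% of its speed; a pose out of reach is approached as far as the arm can. A call with a number of a shift or a turn outside -1 to 1 is refused whole. A call with a gripper value outside its range is refused whole. The fingers move at their own pace and stop on an object; "force" is the grip in N (left out, the last holds). Time passes only in rows, so rows that repeat a pose let the fingers close. It gives the time, the measured TCP pose, the force, the opening and the grip force at its end, in the units of the state.
- sensors.observe(): the state, without advancing time (a new reading comes with each control period).
- optics.get_image(name): name is "scene" or "top"; returns the picture (400x640x3 uint8, blue, green, red); there is no depth.
- optics.calibration(name): a dict with "camera_matrix" (3x3 intrinsics, pixels), "D" ([k1, k2, p1, p2, k3] as OpenCV has them; the pictures are not rectified), "rvec" (rotation vector, rad) and "tvec" (3), from world to camera coordinates, as OpenCV has them. Camera axes: x right, y down, z forward; pixel columns grow to the right and rows downward; lengths in m; the calibration is good to about 2 mm. A picture is of the moment at which its call begins. calibration takes no time and is no camera call.
- arm.sign_off(): hands the job in; it is judged then, once.
The state is a dict: "clock": time; "joints": joint angles; "dq": joint speeds; "joint_efforts": joint torques, N m; "position": TCP position; "ee_rot": TCP orientation; "force": force on the tool from outside, world axes, zero at the start; "ft_torque": the same for the moment, N m; "width": opening from 0.0 (shut) to 1.0 (fully open); "gripper_force": force on a finger pad.
Only numpy, scipy, OpenCV 4.12 (cv2) and the standard library are available. Lean on these libraries where they do the work, as an engineer would, in place of code of your own. Each camera call takes 0.05 s, during which the arm holds its last target. There are 200 camera calls.

## Working session

There is one attempt and no reset: what is moved stays moved. The work goes in short steps, Python scripts to look and compute and a tool call to move; the robot and the scene stay as the last step left them, time stands still between calls to the robot, and variables do not carry over. Pictures are saved under pics/ and viewed, at most 10 in all, crops included, and the job is handed in when it is done.

Besides the shell and the picture viewer there is one more tool, called after ">>>" by a JSON object that holds its "api" and its "payload", one argument or row to a line. arm_command: Moves the arm, as the interface text tells. Its arguments: {"type":"object","properties":{"deltas":{"type":"array","items":{"type":"number"}},"force":{"type":"number"}},"required":["deltas"]}

```bash
ls; mkdir -p pics
python3 - <<'E'
from cell import sensors, optics, arm
import cv2
s=sensors.observe(); print(s, arm.nose_length)
for n in("scene","top"):
    cv2.imwrite(f"pics/{n}0.png",optics.get_image(n)); print(n,optics.calibration(n))
E
```

```text
pics
{'clock': 0.0, 'joints': array([-1.44760657,  0.43520226,  0.02500084,  1.57410434, -0.01161616,
        1.13398996, -0.07509837]), 'dq': array([-0.00046942,  0.00083171, -0.00027385, -0.00053897,  0.00184751,
       -0.00074108,  0.00093962]), 'joint_efforts': array([ 2.74239092e-04, -6.67856169e+01,  9.85035449e-01, -3.14446843e+01,
       -6.04438107e-02,  4.32651769e-02,  1.92344050e-04]), 'position': array([0.13987855, 0.60865069, 0.24495534]), 'ee_rot': array([-3.54069154e-01, -3.12153777e+00,  2.44741613e-03]), 'force': array([-0.52213171, -0.64996583, -0.2851778 ]), 'ft_torque': array([ 0.05619516, -0.0396293 ,  0.01421144]), 'gripper_force': 0.0, 'width': 0.9974200675443584} 0.019
scene {'camera_matrix': array([[465.96765366,   0.        , 324.82085951],
       [  0.        , 465.96765366, 191.52583672],
       [  0.        ,   0.        ,   1.        ]]), 'D': array([-0.00839227,  0.        ,  0.        ,  0.        ,  0.        ]), 'rvec': array([ 0.76827848,  2.58630624, -1.06778283]), 'tvec': array([ 0.41105236, -0.07174078,  1.58898732])}
top {'camera_matrix': array([[393.76231871,   0.        , 322.56826182],
       [  0.        , 393.76231871, 203.16441569],
       [  0.        ,   0.        ,   1.        ]]), 'D': array([0.01958008, 0.        , 0.        , 0.        , 0.        ]), 'rvec': array([ 2.13371591, -2.14488709,  0.20910164]), 'tvec': array([-0.06835786,  0.45793359,  1.11845905])}
```

View pics/top0.png

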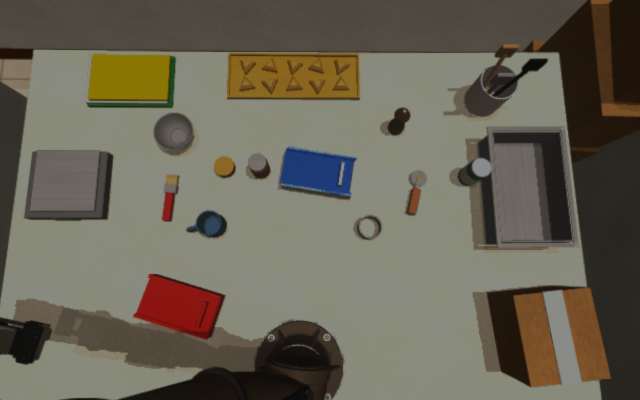

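View pics/scene0.png

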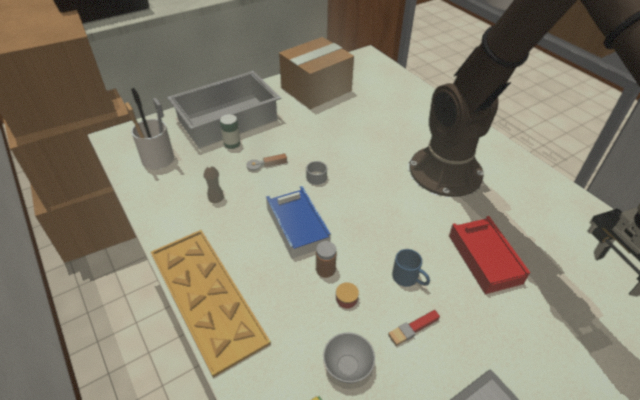

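The top picture shows the following, with possible mix-ups:
- **Case:** the blue-covered case is at (318,172), with its rib at (341,174). The red look-alike is at (180,305).
- **Jar:** the amber jar is at (258,165). It could be mistaken for the mill (399,122) or canister (475,172).
- **Tin:** at (224,167).
- **Wheel:** at (416,192), handle at (413,203) and disc at (418,180). It could be mistaken for the brush (170,198).

I choose the blue case, the jar at (258,165) and the wheel at (416,192). Next I measure them and check the choice in one crop.

```bash
cat > h.py <<'E'
import numpy as np, cv2
from cell import sensors, optics, arm
def ray(n,uv):
    c=optics.calibration(n); K,D=np.array(c["camera_matrix"]),np.array(c["D"])
    R=cv2.Rodrigues(np.array(c["rvec"]))[0]; t=np.array(c["tvec"]).ravel()
    p=cv2.undistortPoints(np.array(uv,float).reshape(-1,1,2),K,D).reshape(-1,2)
    return -R.T@t, np.c_[p,np.ones(len(p))]@R
def onplane(n,uv,z):
    o,d=ray(n,uv); return o+d*((z-o[2])/d[:,2])[:,None]
def proj(n,P):
    c=optics.calibration(n); return cv2.projectPoints(np.array(P,float).reshape(-1,1,3),np.array(c["rvec"]),np.array(c["tvec"]),np.array(c["camera_matrix"]),np.array(c["D"]))[0].reshape(-1,2)
def blob(mask,box):
    m=np.zeros_like(mask); x0,y0,x1,y1=box; m[y0:y1,x0:x1]=mask[y0:y1,x0:x1]
    cs=cv2.findContours(m,cv2.RETR_EXTERNAL,cv2.CHAIN_APPROX_NONE)[0]
    return max(cs,key=cv2.contourArea)
E
python3 - <<'E'
from h import *
im=cv2.imread("pics/top0.png"); hsv=cv2.cvtColor(im,cv2.COLOR_BGR2HSV)
blue=cv2.inRange(hsv,(100,120,60),(130,255,255))
c=blob(blue,(265,135,370,205)); r=cv2.minAreaRect(c); print("blue px",r)
P=onplane("top",c.reshape(-1,2),0.055)[:,:2]; rw=cv2.minAreaRect(P.astype(np.float32)); print("blue world",rw,np.round(cv2.boxPoints(rw),3).tolist())
# rib: bright, in case
rib=cv2.inRange(hsv,(0,0,120),(180,110,255)); cb=blob(rib,(333,160,350,188)); rr=cv2.minAreaRect(cb);print("rib px",rr, onplane("top",rr[0],0.069), onplane("top",cv2.boxPoints(rr),0.069).round(3).tolist())
# handle
h=cv2.inRange(hsv,(0,130,70),(20,255,255)); ch=blob(h,(400,160,432,222)); rh=cv2.minAreaRect(ch); print("handle",rh,cv2.contourArea(ch)); Ph=onplane("top",ch.reshape(-1,2),.026)[:,:2]; rw=cv2.minAreaRect(Ph.astype(np.float32));print("handle w",rw)
for nm,px,z in(("jar",(258,161),.094),("tin",(224,167),.034),("disc",(418,179),.02),("mill",(402,115),.13),("ring",(369,227),.045),("cup",(209,223),.075),("canister",(481,168),.11),("bowl",(174,132),.05)): print(nm,onplane("top",px,z).round(3))
cr=im[90:250,200:450]; cv2.imwrite("pics/crop.png",cv2.resize(cr,None,fx=3.2,fy=3.2,interpolation=cv2.INTER_CUBIC))
E
```

```text
blue px ((317.5946350097656, 170.9324493408203), (71.18476104736328, 38.4693603515625), 9.462322235107422)
blue world ((0.5516422390937805, -0.05629376322031021), (0.20843064785003662, 0.11689693480730057), 80.60675811767578) [[0.47699999809265137, -0.15000000596046448], [0.5920000076293945, -0.16899999976158142], [0.6259999871253967, 0.03700000047683716], [0.5109999775886536, 0.0560000017285347]]
rib px ((341.08917236328125, 172.93515014648438), (2.6513636112213135, 20.53507423400879), 8.972625732421875) [[ 0.54182    -0.12473645  0.069     ]] [[0.512, -0.116, 0.069], [0.573, -0.126, 0.069], [0.572, -0.134, 0.069], [0.511, -0.123, 0.069]]
handle ((413.9615783691406, 200.80770874023438), (7.879900932312012, 25.493797302246094), 11.888657569885254) 168.5
handle w ((0.46646586060523987, -0.34503015875816345), (0.02352544106543064, 0.07832948118448257), 75.77550506591797)
jar [[0.571 0.114 0.094]]
tin [[0.57  0.223 0.034]]
disc [[ 0.535 -0.362  0.02 ]]
mill [[ 0.695 -0.296  0.13 ]]
ring [[ 0.386 -0.205  0.045]]
cup [[0.396 0.25  0.075]]
canister [[ 0.545 -0.517  0.11 ]]
bowl [[0.673 0.371 0.05 ]]
```

View pics/crop.png

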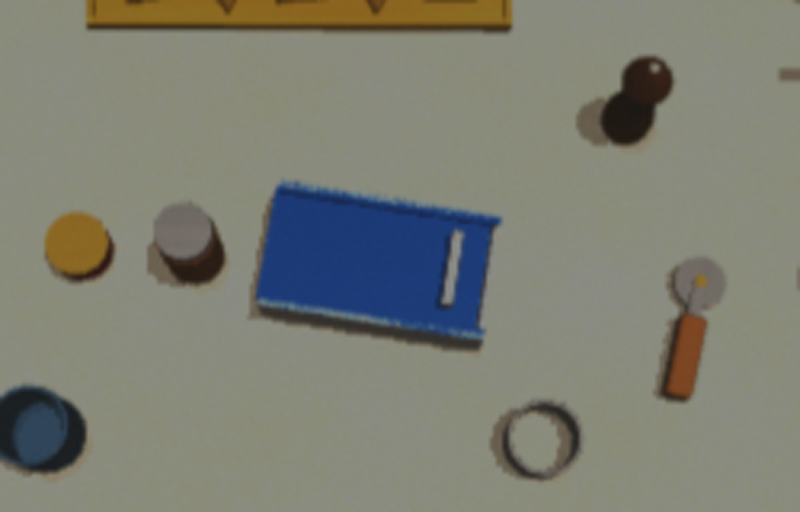

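The crop confirms the choice. The blue case has its white rib at right (450,268), so the cover opens to the left. The amber jar (190,245) stands in the way, with the tin beyond it (77,243). The wheel's disc is at (699,283) and its handle at (686,357).

Case centre is about (0.552, -0.056), with its x axis at 80.6°. The rib measures within 3 mm of where it should be. First move: go above the jar.

>>> {"api": "arm_command", "payload": {
  "deltas": [0,0,-0.961,0.428,-0.493,0,91,0,0,-0.961,0.428,-0.493,0,91,0,0,-0.961,0.428,-0.493,0,91,0,0,-0.961,0.428,-0.493,0,91,0,0,-0.961,0.428,-0.493,0,91,0,0,-0.961,0.428,-0.493,0,91,0,0,-0.961,0.428,-0.493,0,91,0,0,-0.961,0.428,-0.493,0,91,0,0,-0.961,0.428,-0.493,0,91,0,0,-0.961,0.428,-0.493,0,91,0,0,-0.961,0.428,-0.493,0,91,0,0,-0.961,0.428,-0.493,0,91,0,0,-0.961,0.428,-0.493,0,91,0,0,-0.961,0.428,-0.493,0,91,0,0,-0.961,0.428,-0.493,0,91,0,0,-0.961,0.428,-0.493,0,91,0,0,-0.961,0.428,-0.493,0,91,0,0,-0.961,0.428,-0.493,0,91]
}}

```text
clock: 1.9
position: [0.5672, 0.1177, 0.2457]
ee_rot: [-2.393, -2.034, -0.0]
force: [-0.4, -0.7, -0.4]
width: 0.99
gripper_force: 0.0
```

>>> {"api": "arm_command", "payload": {
  "deltas": [0,0,0,0,0,-0.05,91,0,0,0,0,0,-0.09,91,0,0,0,0,0,-0.12,91,0,0,0,0,0,-0.15,91,0,0,0,0,0,-0.17,91,0,0,0,0,0,-0.18,91,0,0,0,0,0,-0.18,91,0,0,0,0,0,-0.18,70,0,0,0,0,0,-0.18,60,0,0,0,0,0,-0.18,50,0,0,0,0,0,-0.18,50,0,0,0,0,0,-0.18,50,0,0,0,0,0,-0.18,50,0,0,0,0,0,-0.18,50],
  "force": 12
}}

```text
clock: 3.3
position: [0.5688, 0.1162, 0.0663]
ee_rot: [2.396, 2.031, 0.002]
force: [1.8, -0.3, 4.8]
width: 0.604
gripper_force: 12.0
```

>>> {"api": "arm_command", "payload": {
  "deltas": [0,0,0,0,0,0.003,50,0,0,0,0.005,-0.001,0.005,50,0,0,0,0.02,-0.003,0.005,50,0,0,0,0.04,-0.006,0.005,50,0,0,0,0.06,-0.01,0.005,50,0,0,0,0.08,-0.013,0.005,50,0,0,0,0.1,-0.016,0.005,50,0,0,0,0.12,-0.019,0.005,50,0,0,0,0.13,-0.021,0.005,50,0,0,0,0.13,-0.021,0.005,50,0,0,0,0.13,-0.021,0.003,50,0,0,0,0.13,-0.021,0.001,50,0,0,0,0.13,-0.021,0,50,0,0,0,0.13,-0.021,0,50,0,0,0,0.13,-0.021,0,50]
}}

```text
clock: 4.8
position: [0.6969, 0.0955, 0.0663]
ee_rot: [-2.395, -2.031, 0.001]
force: [-5.7, -0.5, 6.8]
width: 0.608
gripper_force: 12.0
```

>>> {"api": "arm_command", "payload": {
  "deltas": [0,0,0,0,0,0,60,0,0,0,0,0,0,75,0,0,0,0,0,0,85,0,0,0,0,0,0,85,0,0,0,0,0,0,85,0,0,0,0,0,0.02,85,0,0,0,0,0,0.05,85,0,0,0,0,0,0.09,85,0,0,0,0,0,0.12,85,0,0,0,0,0,0.14,85,0,0,0,0,0,0.14,40]
}}

```text
clock: 5.9
position: [0.6998, 0.095, 0.2094]
ee_rot: [2.394, 2.029, 0.008]
force: [0.1, -0.8, -0.1]
width: 0.881
gripper_force: 0.0
```

>>> {"api": "arm_command", "payload": {
  "deltas": [0,0,0,-0.164,-0.26,0,0,0,0,0,-0.164,-0.26,0,0,0,0,0,-0.164,-0.26,0,0,0,0,0,-0.164,-0.26,0,0,0,0,0,-0.164,-0.26,0,0,0,0,0,-0.164,-0.26,0,0,0,0,0,-0.164,-0.26,0,0,0,0,0,-0.164,-0.26,0,0,0,0,0,-0.164,-0.26,-0.04,0,0,0,0,-0.164,-0.26,-0.08,0,0,0,0,-0.164,-0.26,-0.11,0,0,0,0,-0.164,-0.26,-0.125,0,0,0,0,-0.164,-0.26,-0.133,0,0,0,0,-0.164,-0.26,-0.133,0,0,0,0,-0.164,-0.26,-0.133,0]
}}

```text
clock: 7.4
position: [0.5347, -0.1643, 0.0731]
ee_rot: [2.395, 2.032, 0.001]
force: [0.8, 0.0, 0.5]
width: 0.007
gripper_force: 0.0
```

Run:
```python
from h import *
im=optics.get_image("scene"); cv2.imwrite("pics/s1.png",im[100:360,150:500])
print(sensors.observe()["position"],sensors.observe()["force"])
```

```text
[ 0.53488337 -0.16456555  0.0735214 ] [ 0.31025413  0.78856252 -0.52685746]
```

View pics/s1.png

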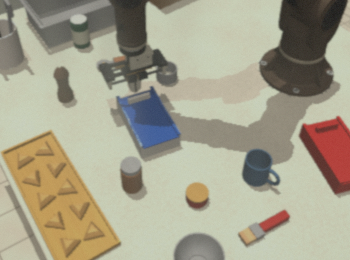

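The jar stands upright at (131,175), clear of the cover's lane, and the fingers are behind the rib. Next I push the cover open.

>>> {"api": "arm_command", "payload": {
  "deltas": [0,0,0,0.0024,0.0148,0,0,0,0,0,0.0041,0.0247,0,0,0,0,0,0.0065,0.0395,0,0,0,0,0,0.009,0.0543,0,0,0,0,0,0.0114,0.0691,0,0,0,0,0,0.0139,0.0839,0,0,0,0,0,0.0163,0.0987,0,0,0,0,0,0.0188,0.1135,0,0,0,0,0,0.0212,0.1283,0,0,0,0,0,0.0237,0.1431,0,0,0,0,0,0.0261,0.158,0,0,0,0,0,0.0282,0.171,0,0,0,0,0,0.0294,0.178,0,0,0,0,0,0.0302,0.183,0,0,0,0,0,0.0302,0.183,0,0,0,0,0,0.0302,0.183,0]
}}

```text
schema error: expected a multiple of 7 numbers
```

>>> {"api": "arm_command", "payload": {
  "deltas": [0,0,0,0.0024,0.0148,0,0,0,0,0,0.0041,0.0247,0,0,0,0,0,0.0065,0.0395,0,0,0,0,0,0.009,0.0543,0,0,0,0,0,0.0114,0.0691,0,0,0,0,0,0.0139,0.0839,0,0,0,0,0,0.0163,0.0987,0,0,0,0,0,0.0188,0.1135,0,0,0,0,0,0.0212,0.1283,0,0,0,0,0,0.0237,0.1431,0,0,0,0,0,0.0261,0.158,0,0,0,0,0,0.0282,0.171,0,0,0,0,0,0.0294,0.178,0,0,0,0,0,0.0302,0.183,0,0,0,0,0,0.0302,0.183,0,0,0,0,0,0.0302,0.183,0,0]
}}

```text
clock: 9.05
position: [0.5637, 0.0183, 0.0726]
ee_rot: [-2.396, -2.03, 0.001]
force: [0.1, -0.1, 0.1]
width: 0.008
gripper_force: 0.0
```

Run:
```python
from h import *
im=optics.get_image("top"); cv2.imwrite("pics/t2.png",cv2.resize(im[90:250,200:450],None,fx=3.2,fy=3.2,interpolation=cv2.INTER_CUBIC))
s=sensors.observe();print(s["position"],s["force"])
```

```text
[0.56376583 0.01830327 0.07260843] [-0.72982859  0.27911494 -0.00305243]
```

View pics/t2.png

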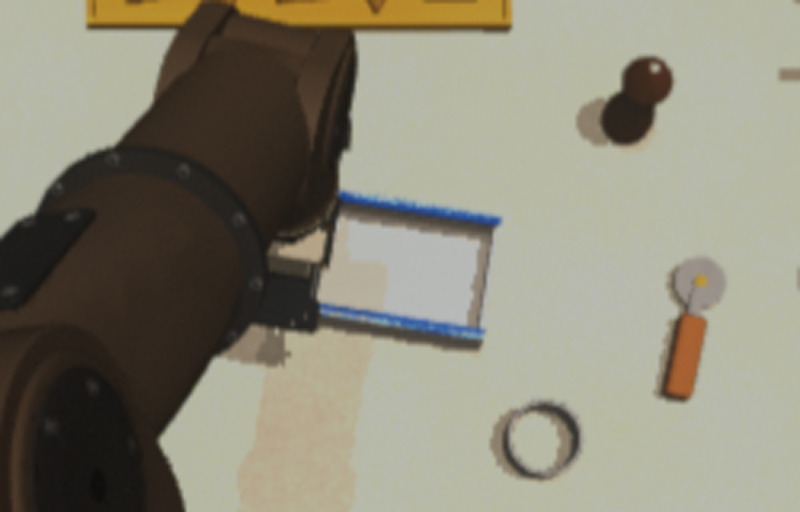

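The case is open: the front wall shows at (485,280), and the arm hides the cover. I push a few mm more to find the stop.

>>> {"api": "arm_command", "payload": {
  "deltas": [0,0,0,0.0005,0.003,0,0,0,0,0,0.001,0.006,0,0,0,0,0,0.001,0.006,0,0,0,0,0,0.001,0.006,0,0]
}}

```text
clock: 9.5
position: [0.5638, 0.0186, 0.0727]
ee_rot: [2.399, 2.024, -0.008]
force: [-4.2, -16.4, 2.2]
width: 0.007
gripper_force: 8.2
```

>>> {"api": "arm_command", "payload": {
  "deltas": [0,0,0,-0.003,-0.016,0,0,0,0,0,-0.003,-0.016,0.04,0,0,0,0,-0.003,-0.016,0.08,0,0,0,-0.9,-0.1,-0.369,0.127,60,0,0,-0.9,-0.1,-0.369,0.127,60,0,0,-0.9,-0.1,-0.369,0.127,60,0,0,-0.9,-0.1,-0.369,0.127,60,0,0,-0.9,-0.1,-0.369,0.127,60,0,0,-0.9,-0.1,-0.369,0.127,60,0,0,-0.9,-0.1,-0.369,0.127,60,0,0,-0.9,-0.1,-0.369,0.127,60,0,0,-0.9,-0.1,-0.369,0.127,60,0,0,-0.9,-0.1,-0.369,0.127,60,0,0,-0.9,-0.1,-0.369,0.127,60,0,0,-0.9,-0.1,-0.369,0.127,60,0,0,-0.9,-0.1,-0.369,0.127,60]
}}

```text
clock: 11.1
position: [0.4652, -0.3446, 0.1997]
ee_rot: [-3.141, 0.009, -0.0]
force: [0.5, 1.0, -0.1]
width: 0.654
gripper_force: 0.0
```

Run:
```python
from h import *
im=optics.get_image("scene"); cv2.imwrite("pics/s3.png",cv2.resize(im[100:340,180:480],None,fx=2.5,fy=2.5))
s=sensors.observe();print(s["position"],s["ee_rot"],s["force"])
```

```text
[ 0.46520547 -0.344661    0.19978821] [-3.14124734e+00  9.16809131e-03 -4.90435393e-04] [ 0.87315815 -0.34539105  0.03676659]
```

View pics/s3.png

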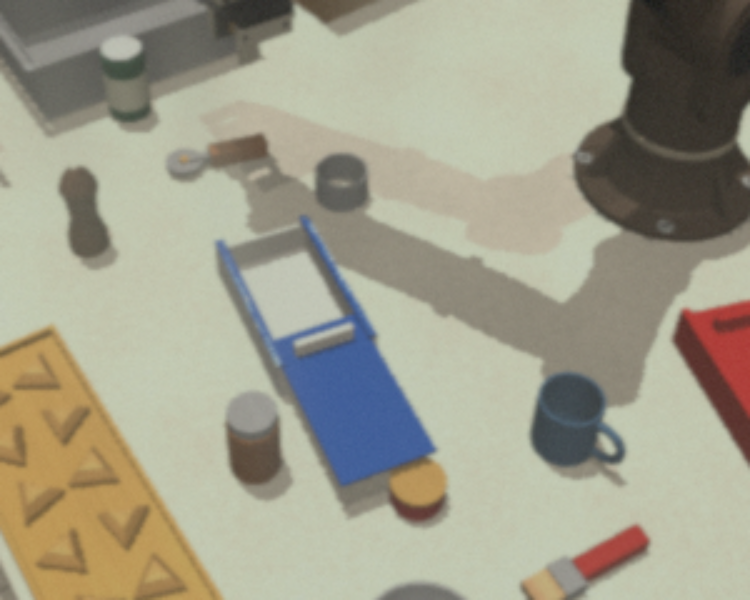

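The cover is fully open with its rib at (325,340). The jar at (253,435) is clear, the tin at (417,488) sits just beyond the cover's end, and the wheel at (220,155) is untouched. Next, grasp the handle.

>>> {"api": "arm_command", "payload": {
  "deltas": [0,0,-0.08,0,0,-0.03,60,0,0,-0.151,0,0,-0.07,60,0,0,-0.151,0,0,-0.11,60,0,0,-0.151,0,0,-0.14,60,0,0,-0.151,0,0,-0.16,60,0,0,-0.151,0,0,-0.17,60,0,0,-0.151,0,0,-0.177,60,0,0,-0.151,0,0,-0.177,60,0,0,-0.151,0,0,-0.177,45,0,0,-0.151,0,0,-0.177,30,0,0,-0.151,0,0,-0.177,20,0,0,-0.151,0,0,-0.177,20,0,0,-0.151,0,0,-0.177,20,0,0,-0.151,0,0,-0.177,20],
  "force": 20
}}

```text
clock: 12.55
position: [0.4653, -0.3449, 0.023]
ee_rot: [3.118, -0.383, 0.001]
force: [-0.3, 0.3, 2.5]
width: 0.283
gripper_force: 20.0
```

>>> {"api": "arm_command", "payload": {
  "deltas": [0,0,0,0,0,0.03,20,0,0,0,0,0,0.07,20,0,0,0,0,0,0.11,20,0,0,0.1,0.01,0.03,0.15,20,0,0,0.9,0.0795,0.242,0.15,20,0,0,0.9,0.0795,0.242,0.15,20,0,0,0.9,0.0795,0.242,0.15,20,0,0,0.9,0.0795,0.242,0.15,20,0,0,0.9,0.0795,0.242,0.15,20,0,0,0.9,0.0795,0.242,0.15,20,0,0,0.9,0.0795,0.242,0.15,20,0,0,0.9,0.0795,0.242,0.15,20,0,0,0.9,0.0795,0.242,0.15,20,0,0,0.9,0.0795,0.242,0.15,20,0,0,0.9,0.0795,0.242,0.15,20,0,0,0.9,0.0795,0.242,0.15,20,0,0,0.9,0.0795,0.242,0.15,20]
}}

```text
clock: 14.25
position: [0.5446, -0.1028, 0.1726]
ee_rot: [2.621, 1.732, -0.0]
force: [-0.2, -0.1, -1.8]
width: 0.283
gripper_force: 20.0
```

>>> {"api": "arm_command", "payload": {
  "deltas": [0,0,0.08,0,0,-0.02,20,0,0,0.151,0,0,-0.05,20,0,0,0.151,0,0,-0.07,20,0,0,0.151,0,0,-0.07,20,0,0,0.151,0,0,-0.07,20]
}}

```text
clock: 14.75
position: [0.5447, -0.1031, 0.103]
ee_rot: [2.398, 2.03, -0.001]
force: [0.8, -1.0, -1.0]
width: 0.284
gripper_force: 20.0
```

Run:
```python
from h import *
im=optics.get_image("scene"); a=im[150:290,240:400]; t=optics.get_image("top")[110:220,250:400]
cv2.imwrite("pics/s4.png",np.hstack([cv2.resize(a,(400,350)),cv2.resize(t,(400,350))]))
cv2.imwrite("pics/s4full.png",im)
s=sensors.observe();print(s["position"],s["ee_rot"],s["force"])
```

```text
[ 0.54546618 -0.10314493  0.10387213] [2.39611317e+00 2.02957961e+00 1.65337342e-03] [ 0.31943641 -0.41667972 -2.09549417]
```

View pics/s4.png

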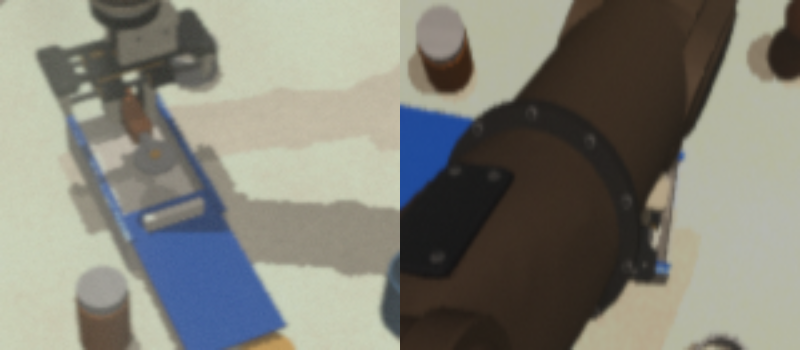

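The left panel shows the wheel held level over the open case, with the disc hub at (155,155) and the rib at (173,213). The right panel's view is blocked by the arm. I check the hub and rib against their predicted positions.

Run:
```python
from h import *
u=np.array([.163,.987]);c=np.array([.552,-.056]);v=np.array([-.987,.163])
for nm,px,z in(("hub",(302,212),.096),("rib",(309.2,235.2),.069)):
    p=onplane("scene",px,z)[0]; d=p[:2]-c; print(nm,p.round(3),"case",d@u,d@v)
d=np.array([.5452,-.1031])-c; print("tcp case",d@u,d@v)
```

```text
hub [ 0.558 -0.022  0.096] case 0.03409875606269653 -0.000201491841303047
rib [0.574 0.041 0.069] case 0.09921019380111991 -0.0057705719671418375
tcp case -0.0475961 -0.000965699999999972
```

>>> {"api": "arm_command", "payload": {
  "deltas": [0,0,0,0,0,-0.02,20,0,0,0,0,0,-0.04,20,0,0,0,0,0,-0.055,20,0,0,0,0,0,-0.065,20,0,0,0,0,0,-0.07,20,0,0,0,0,0,-0.073,20,0,0,0,0,0,-0.0745,20,0,0,0,0,0,-0.0745,20,0,0,0,0,0,-0.0745,20]
}}

```text
clock: 15.75
position: [0.545, -0.1029, 0.0287]
ee_rot: [2.396, 2.031, 0.001]
force: [0.4, -0.2, -1.2]
width: 0.282
gripper_force: 20.0
```

>>> {"api": "arm_command", "payload": {
  "deltas": [0,0,0,0,0,-0.0005,20,0,0,0,0,0,-0.001,20,0,0,0,0,0,-0.001,20,0,0,0,0,0,-0.001,20]
}}

```text
clock: 16.15
position: [0.5449, -0.1029, 0.028]
ee_rot: [2.396, 2.031, 0.001]
force: [-2.2, -0.0, 7.1]
width: 0.283
gripper_force: 20.0
```

>>> {"api": "arm_command", "payload": {
  "deltas": [0,0,0,0,0,0,30,0,0,0,0,0,0,38,0,0,0,0,0,0,44,0,0,0,0,0,0,44,0,0,0,0,0,0,44,0,0,0,0,0,0.02,44,0,0,0,0,0,0.05,44,0,0,0,0,0,0.08,44,0,0,0,0,0,0.12,44,0,0,0,0,0,0.12,44,0,0,0,0.028,0.17,0.12,0,0,0,0,0.028,0.17,0.12,0,0,0,0,0.028,0.17,0.12,0,0,0,0,0.028,0.17,0.12,0,0,0,0,0.028,0.17,0.12,0]
}}

```text
clock: 17.65
position: [0.5727, 0.0724, 0.1463]
ee_rot: [-2.388, -2.039, -0.001]
force: [0.3, -0.6, -0.8]
width: 0.094
gripper_force: 0.0
```

Run:
```python
from h import *
im=optics.get_image("scene"); a=im[150:290,240:400]; t=optics.get_image("top")[110:220,250:400]
cv2.imwrite("pics/s5.png",np.hstack([cv2.resize(a,(400,350)),cv2.resize(t,(400,350))]))
s=sensors.observe();print(s["position"],s["force"],s["width"])
```

```text
[0.57234439 0.06717909 0.14670899] [ 0.82703687 -0.91048724  0.52206821] 0.023145165839103376
```

View pics/s5.png

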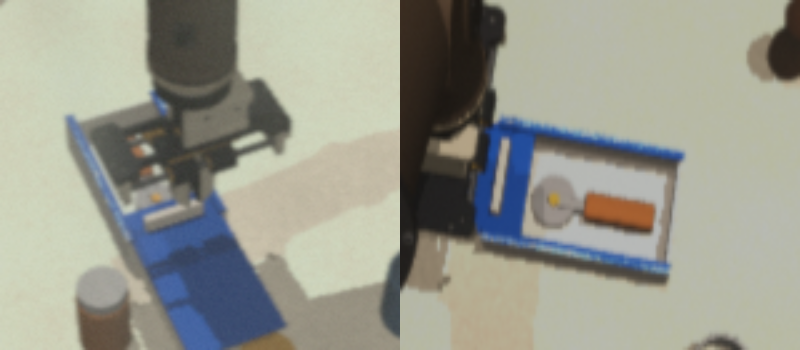

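The wheel lies flat in the case (disc at (553,200), handle at (618,212) in the right panel), clear of the cover's edge at 525. Next I lower the fingers behind the rib and push the cover shut.

>>> {"api": "arm_command", "payload": {
  "deltas": [0,0,0,0,0,-0.03,0,0,0,0,0,0,-0.055,0,0,0,0,0,0,-0.07,0,0,0,0,0,0,-0.075,0,0,0,0,0,0,-0.075,0,0,0,0,-0.0016,-0.01,-0.075,0,0,0,0,-0.0041,-0.025,-0.075,0,0,0,0,-0.0066,-0.04,-0.075,0,0,0,0,-0.0091,-0.055,-0.075,0,0,0,0,-0.0116,-0.07,-0.075,0,0,0,0,-0.014,-0.085,-0.075,0,0,0,0,-0.0165,-0.1,-0.075,0,0,0,0,-0.019,-0.115,-0.075,0,0,0,0,-0.0215,-0.13,-0.075,0,0,0,0,-0.024,-0.145,-0.075,0,0,0,0,-0.0261,-0.158,-0.075,0,0,0,0,-0.0276,-0.167,-0.075,0,0,0,0,-0.0286,-0.173,-0.075,0,0,0,0,-0.0286,-0.173,-0.075,0]
}}

```text
clock: 19.65
position: [0.5435, -0.107, 0.0721]
ee_rot: [2.398, 2.03, -0.001]
force: [-0.3, 0.2, 0.5]
width: 0.004
gripper_force: 0.0
```

>>> {"api": "arm_command", "payload": {
  "deltas": [0,0,0,-0.0005,-0.003,0,0,0,0,0,-0.0008,-0.005,0,0,0,0,0,-0.0008,-0.005,0,0,0,0,0,-0.0008,-0.005,0,0]
}}

```text
clock: 20.05
position: [0.5431, -0.1107, 0.0721]
ee_rot: [-2.396, -2.031, 0.0]
force: [-0.7, 0.5, 1.1]
width: 0.006
gripper_force: 0.4
```

>>> {"api": "arm_command", "payload": {
  "deltas": [0,0,0,-0.0003,-0.002,0,0,0,0,0,-0.0007,-0.004,0,0,0,0,0,-0.0007,-0.004,0,0,0,0,0,-0.0007,-0.004,0,0]
}}

```text
clock: 20.45
position: [0.5427, -0.1132, 0.0722]
ee_rot: [-2.394, -2.032, -0.002]
force: [0.2, 6.6, 0.2]
width: 0.004
gripper_force: 3.3
```

>>> {"api": "arm_command", "payload": {
  "deltas": [0,0,0,-0.0005,-0.003,0,0,0,0,0,-0.0005,-0.003,0,0,0,0,0,-0.0005,-0.003,0,0]
}}

```text
clock: 20.75
position: [0.5426, -0.1133, 0.0721]
ee_rot: [-2.39, -2.033, -0.005]
force: [1.5, 15.6, 2.8]
width: 0.005
gripper_force: 7.5
```

At the stop, so the cover is shut. Now I back off and rise clear.

>>> {"api": "arm_command", "payload": {
  "deltas": [0,0,0,0.003,0.015,0,0,0,0,0,0.005,0.025,0.01,0,0,0,0,0.005,0.025,0.05,0,0,0,0,0.005,0.025,0.1,0,0,0,0,0.005,0.025,0.15,0,0,0,0,-0.04,0.19,0.2,0,0,0,0,-0.09,0.29,0.2,0,0,0,0,-0.09,0.29,0.2,0,0,0,0,-0.09,0.29,0.2,0,0,0,0,-0.09,0.29,0.2,0,0,0,0,-0.09,0.29,0.2,0,0,0,0,-0.09,0.29,0.2,0,0,0,0,-0.09,0.29,0.2,0]
}}

```text
clock: 22.05
position: [0.452, 0.1725, 0.2729]
ee_rot: [2.394, 2.033, 0.001]
force: [0.2, -0.5, -0.6]
width: 0.003
gripper_force: 0.0
```

Run:
```python
from h import *
im=optics.get_image("scene")[100:300,180:420]; t=optics.get_image("top")[90:250,200:450]
cv2.imwrite("pics/s6.png",np.hstack([cv2.resize(im,(360,300)),cv2.resize(t,(440,300))]))
s=sensors.observe();print(s["position"],s["force"],abs(s["dq"]).max())
```

```text
[0.45251941 0.17083097 0.27251758] [ 0.46831343 -0.55410187  0.04837483] 0.01694816589577035
```

View pics/s6.png

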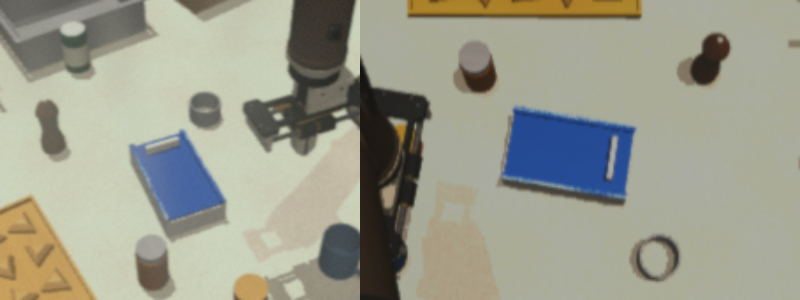

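The cover is fully shut (rib at (612,157) in the right panel), the jar stands upright at (478,67), and the arm is clear of everything.

```bash
python3 -c "
from cell import arm; print(arm.sign_off())"
```

```text
the job is handed in; nothing more can be done
None
```

The job is handed in at about 22 s: the jar was moved aside upright, the pastry wheel lies flat in the white case and the cover is shut to its stop; the sign-off returned no verdict, so I don't have the judged result.

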